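# Aim the site camera and lock its pan

### The arm

A 6-joint arm with a two-finger parallel gripper is mounted at the origin on the work surface. World frame = base frame: x ahead of the robot, y to its left, z up, the work surface at z = 0. Lengths are in m, angles in rad, forces in N, time in s.
With the tool pointing down it reaches from about 0.35 to 0.875 m from the base axis. Payload 15.5 kg.
Tool frame: the origin (TCP) lies midway between the tips of the shut fingers; the grasp point (between the pads) lies 19 mm behind it; z points along the fingers, y is the direction in which the jaws open and shut (so a half turn about z gives the same grasp; the last joint's range is limited). The gripper opens to 85 mm and grips with 20 to 120 N. Pads are 22 mm wide; open, the fingers measure 114 mm over their backs; the gripper's body (76 mm by 85 mm) begins 54 mm behind the grasp point. The pads swing forward as they close: fully open they stand 13 mm farther back than shut.
Start: joints at [-0.096, 0.494, 1.345, -0, 1.302, -0.096], TCP at [0.625, 0, 0.231] pointing down, gripper open.
Joint ranges: [-2.91, 2.91], [-0.82, 2.16], [0.22, 2.67], [-1.22, 4.37], [0.12, 2.79], [-3.08, 3.08]. Speed limits (rad/s): [1.89, 1.89, 2.57, 3.01, 3.01, 3.01].

### API

Orientations are given as a rotation vector (axis times angle).
In Python, from bench import read_state, snapshot, order gives the robot as it stands.
- The arm moves only by the tool carry_out, never from a script. Its argument "rows" is a list of rows, each a list of 7 numbers: the shift along the tool's x, y, z in units of 40 mm (1.0 is 40 mm), then the turn, a rotation vector about the tool's x, y, z in units of 5 degrees (1.0 is 5 degrees), then the gripper's target within -1 to 1 (shut at 1, half-way at 0, fully open at -1). A call has 1 to 8 rows; each row shifts and turns the commanded pose from where the row before left it, along the tool's axes as they then stand; what a row does not reach is not made up. A row lasts 1/8 s, in which the tool goes at most 62.5 mm and 10.7 degrees, less where a joint would pass 70% of its speed; a pose out of reach is approached as far as the arm can. A call is refused whole if a number of a shift passes 1 or a number of a turn 1, either way. A call with a gripper value outside its range is refused whole. The fingers move at their own pace and stop on an object; "squeeze" is the grip in N (left out, the last holds). Time passes only in rows, so rows that do not move let the fingers close. It gives the time, the measured TCP pose, the force and the opening at its end, in the units of the state.
- read_state(): the state, without advancing time (a new reading comes with each control period).
- snapshot(name): name is "scene" or "side" or "wrist"; returns a dict with "image" (480x640x3 uint8, red, green, blue), "K" (3x3 intrinsics, pixels), "extrinsics" (4x4, takes a point from world to camera coordinates). Camera axes: x right, y down, z forward; pixel columns grow to the right and rows downward; lengths in m; the calibration is good to about 2 mm. A picture is of the moment at which its call begins. There is no depth.
- order.close_job(): hands the job in, once; it reports no verdict.
The state is a dict: "time_s": time; "joint_pos": joint angles; "dq": joint speeds; "joint_efforts": joint torques, N m; "tool_pos": TCP position; "ee_rot": TCP orientation; "wrist_force": force on the tool from outside, world axes, zero at the start; "moment": the same for the moment, N m; "finger_gap": finger opening in m.
Only numpy, scipy, OpenCV 4.12 (cv2) and the standard library are available. Lean on these libraries where they do the work, as an engineer would, in place of code of your own. Each camera call takes 0.05 s, during which the arm holds its last target. There are 200 camera calls.

### The job

On the bench a camera sits on a pan stand: push its rear pan handle sideways with a fingertip until the lens looks straight at the aiming stand with the ball on top, not the one with the block. Then, with the camera aimed, push the lock lever on the stand's plate all the way round to its closed stop, leaving the camera on target. Only these two pushes are needed: the aiming stands and all the other things on the bench must stay where they stand, neither shifted nor picked up.

Things in the scene. Friction and masses are not known exactly. Their poses are not given: they have to be found in the camera images.
- stand: The camera's fixed stand, screwed to the bench (it cannot move): steel plate 200 x 320 x 10 mm. Origin on the bench on the vertical pan axis of the camera; x is straight ahead (away from the robot, more or less), y left, z up. The plate spans x -100 to 100 mm and y -230 to 90 mm of this frame.
- pan (a joint): Pan angle of the camera head about the stand's vertical axis, rad. 0 = lens looks along the stand's x axis; grows counterclockwise seen from above (lens to the left); free from -1.2 to 1.2. Stiff: it stays where it is left; about 2 N on the handle grip turns it.
- lens (a point): Middle of the lens at the front of the camera head, 125 mm above the bench and 93 mm from the pan axis; its x axis is the line of sight. The head is a horizontal cylinder 62 mm across (hood 72 mm), its rear 30 mm behind the pan axis, its top 161 mm above the bench; a thin antenna rises on its left side to 190 mm.
- handle_grip (a point): Centre line of the pan handle, at 105 mm from the pan axis. The handle is a level round bar pointing straight back, opposite to the lens, 125 mm above the bench, ending 134 mm from the axis; from 75 mm out it is a rubber grip 18 mm thick. Free space all round and below it.
- lock (a joint): Angle of the lock lever, rad, about its vertical pivot: 0 = fully open, 1.5 = fully closed against its stop. Grows counterclockwise seen from above. At 0 the lever points along the direction -130 degrees (from the stand's x axis, towards its y), at 1.5 along -44 degrees. It stays where it is left; about 1 N at its end turns it.
- lock_pivot (a point): Pivot of the lock lever, on the stand's plate at x -50, y -185 mm of the stand's frame, 54 mm above the bench; hub 36 mm across, 62 mm high. A small steel stop pin stands 42 mm from it on the closed side, 62 mm high.
- lock_end (a point): Centre of the 22 mm ball at the end of the lock lever, 105 mm from the pivot, 54 mm above the bench; the lever is a level round bar 12 mm thick. Beneath it is the bare plate or bench.
- ball_stand: Loose wooden aiming stand with a BALL on top: foot 68 mm across, post 16 mm, ball 48 mm across with its centre 140 mm above the bench. Origin at the centre of its underside. Stands ahead of the camera, to the left or right.
- block_stand: The other loose aiming stand, the same but with a square BLOCK of 44 mm on top, centre 140 mm above the bench. Origin at the centre of its underside.
- screw_jar: Bystander: small round jar with a lid, 48 mm across, 60 mm high, standing left of the camera stand; origin at the centre of its underside.
- battery: Bystander: black block battery 70 x 45 x 50 mm high with two terminals, left of the stand; origin at the centre of its underside.
- screwdriver: Bystander: screwdriver lying on the bench at the left; origin on its underside.
- water_bottle: Bystander: water bottle 66 mm across, 200 mm high, at the left; origin at the centre of its underside.
- mug: Bystander: mug 76 mm across, 90 mm high, at the right; origin at the centre of its underside.
- phone: Bystander: phone 75 x 152 x 10 mm lying flat at the right; origin at the centre of its underside.
- tape_measure: Bystander: tape measure 66 x 34 x 62 mm high, between the two aiming stands; origin at the centre of its underside.
There are look-alikes about, which are no part of the job. What is shaped like the ball_stand but green or turquoise is not meant.

How it is judged:
By the outcome, as a careful person would: the job done as asked, in the order asked, and still so for the second after the job is handed in, with the robot touching nothing.
It also fails if it takes over 72 s, if anything falls off the work surface, if the arm or the gripper's body presses on something with over 40 N, if the wrist force passes 120 N, or if a joint passes its speed limit or range.

## Working session

There is one attempt and no reset: what is moved stays moved. The work goes in short steps, Python scripts to look and compute and a tool call to move; the robot and the scene stay as the last step left them, time stands still between calls to the robot, and variables do not carry over. Pictures are saved under pics/ and viewed, about 8 in all and at most 12, crops included, and the job is handed in when it is done.

Besides the shell and the picture viewer there is one more tool, called as name([rows], argument=value, ...), one row to a line, values as JSON. carry_out: Moves the arm, as the interface text tells. Its arguments: {"type":"object","properties":{"rows":{"type":"array"},"squeeze":{"type":"number"}},"required":["rows"]}

```bash
mkdir -p pics; ls
cat > h.py <<'E'
import numpy as np,cv2
from bench import read_state,snapshot,order
def snap(n,f):
    s=snapshot(n); cv2.imwrite(f'pics/{f}.png',s['image'][:,:,::-1]); np.savez(f'pics/{f}.npz',**{k:np.array(s[k]) for k in('image','K','extrinsics')}); return s
def load(f): return np.load(f'pics/{f}.npz')
def ray(s,u,v):
    E=s['extrinsics'];R=E[:3,:3];t=E[:3,3]
    return -R.T@t, R.T@np.linalg.inv(s['K'])@np.array([u,v,1.])
def plane(s,u,v,z):
    c,d=ray(s,u,v); return (c+d*(z-c[2])/d[2]).round(4)
def proj(s,p):
    q=s['K']@(s['extrinsics'][:3,:3]@np.array(p)+s['extrinsics'][:3,3]); return (q[:2]/q[2]).round(1)
def tri(a,b):
    A=np.zeros((3,3));y=np.zeros(3)
    for c,d in(a,b):
        d=d/np.linalg.norm(d);P=np.eye(3)-np.outer(d,d);A+=P;y+=P@c
    return np.linalg.solve(A,y).round(4)
E
python3 -c "
from h import *
snap('scene','s0');snap('side','d0');print(read_state())
for f in('s0','d0'):print(ray(load(f),320,240))"
```

```text
pics
{'time_s': 0.1, 'joint_pos': array([-9.55289507e-02,  4.94138375e-01,  1.34605705e+00, -2.19512660e-06,
        1.30251420e+00, -9.54808180e-02]), 'dq': array([ 1.06326362e-04, -1.10215508e-03, -1.06625986e-03,  1.39409420e-03,
       -7.02840057e-05,  8.34994148e-04]), 'joint_efforts': array([ 1.84837576e-03, -8.83585095e+01, -3.84566367e+01, -1.63215273e-04,
        5.08969635e-03, -3.09245672e-05]), 'tool_pos': array([6.24677122e-01, 1.53319171e-05, 2.30753216e-01]), 'ee_rot': array([-2.22088588e+00, -2.22078028e+00,  1.11894050e-03]), 'wrist_force': array([-0.08072576,  0.4787286 , -0.41900545]), 'moment': array([ 0.00530879, -0.01032371,  0.03263041]), 'finger_gap': 0.0852440942571233}
(array([ 1.49633234, -0.60941347,  0.98382953]), array([-0.64193051,  0.45138583, -0.62003529]))
(array([ 0.39004247, -0.8963209 ,  1.08011265]), array([ 0.14372167,  0.66741272, -0.73076449]))
```

View pics/s0.png

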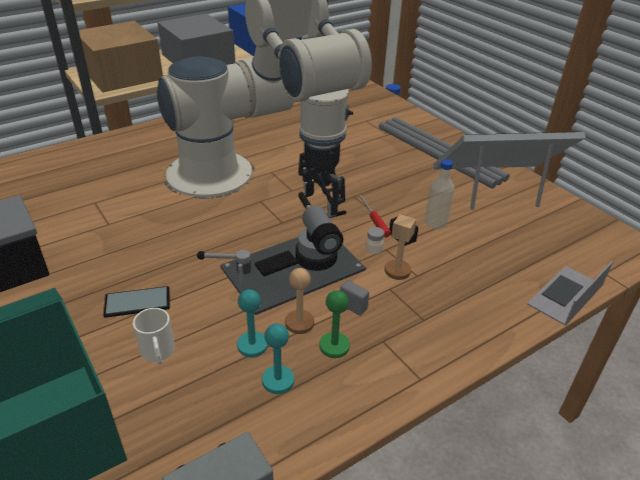

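View pics/d0.png

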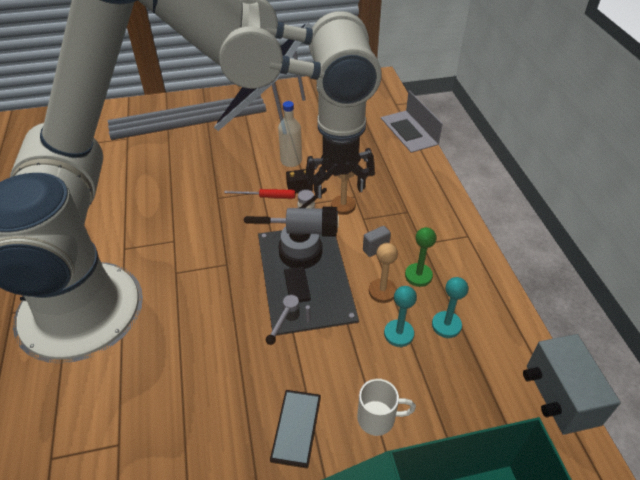

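The first pictures show these aiming stands:
- Tan ball at scene (300,279), side (387,253).
- Tan block at scene (404,228).
- Turquoise balls at scene (249,302) and (277,336), and a green ball at (337,302). These are look-alikes.

The tan ball fits the description because it is wooden. I'll confirm it in enlarged crops.

```bash
python3 -c "
from h import *
for f,(x0,x1,y0,y1) in {'s0':(180,440,180,350),'d0':(235,445,180,350)}.items():
    im=cv2.imread(f'pics/{f}.png')[y0:y1,x0:x1]; im=cv2.convertScaleAbs(cv2.resize(im,None,fx=3,fy=3,interpolation=cv2.INTER_CUBIC),alpha=1.5)
    cv2.imwrite(f'pics/{f}c.png',im)
"
```

```text
(no output)
```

View pics/s0c.png

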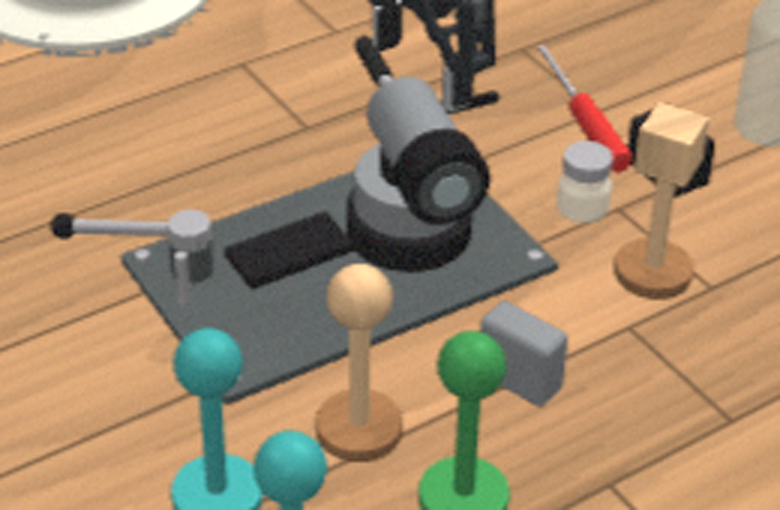

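View pics/d0c.png

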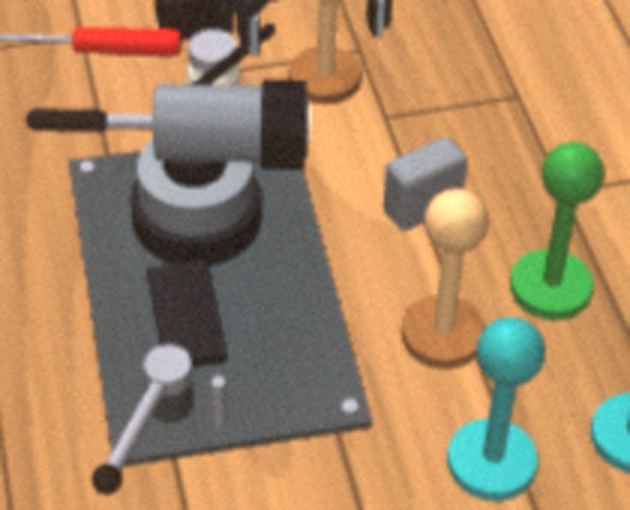

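```bash
cat > m.py <<'E'
from h import *
s,d=load('s0'),load('d0')
S=lambda u,v:(180+u/3,180+v/3); D=lambda u,v:(235+u/3,180+v/3)
T=lambda a,b:tri(ray(s,*S(*a)),ray(d,*D(*b)))
ball=T((360,296),(457,220));lev=T((64,225),(106,479));hub=T((189,222),(167,363));pin=T((181,256),(218,381))
print('ball',ball,'lev',lev,'hub',hub,'pin',pin)
P=lambda a:plane(s,*S(*a),.01); Q=lambda a:plane(d,*D(*a),.01)
print('s corners x-y-,x+y-,x+y+',P((124,255)),P((228,398)),P((555,265)))
print('d corners x-y+,x+y-,x-y-',Q((70,160)),Q((370,425)),Q((112,463)))
# fit frame: local -> world
L=np.array([[-.1,-.23],[.1,-.23],[.1,.09],[-.1,.09],[.1,-.23],[-.1,-.23],[-.05,-.185]])
W=np.array([P((124,255)),P((228,398)),P((555,265)),Q((70,160)),Q((370,425)),Q((112,463)),hub])[:,:2]
l=L-L.mean(0);w=W-W.mean(0);th=np.arctan2((l[:,0]*w[:,1]-l[:,1]*w[:,0]).sum(),(l*w).sum())
R=np.array([[np.cos(th),-np.sin(th)],[np.sin(th),np.cos(th)]]);o=W.mean(0)-R@L.mean(0)
print('th',th,'o',o,'res mm',((W-L@R.T-o)*1e3).round(1).tolist())
print('local ball',R.T@(ball[:2]-o),'lev',R.T@(lev[:2]-o),'pin',R.T@(pin[:2]-o))
b=R.T@(ball[:2]-o);print('pan target',np.arctan2(b[1],b[0]))
v=R.T@(lev[:2]-o)-[-.05,-.185];print('lever dir deg',np.degrees(np.arctan2(v[1],v[0])))
a=plane(d,*D(32,120),.125)[:2];e=plane(d,*D(150,123),.125)[:2];q=plane(s,*S(364,46),.13)[:2]
ln=plane(s,*S(450,190),.125)[:2]
print('handle end',a,e,q,'lens',ln)
for n,k in(('end',a),('q',q)):
  v=R.T@(o-k);print(n,np.arctan2(v[1],v[0]),np.hypot(*v))
v=R.T@(ln-o);print('lens pan',np.arctan2(v[1],v[0]),np.hypot(*v))
blk=plane(s,*S(657,265),.01);print('block foot',blk)
np.savez('f.npz',R=R,o=o,ball=ball)
E
python3 m.py
```

```text
ball [ 0.7129 -0.109   0.1405] lev [ 0.4258 -0.2182  0.0529] hub [ 0.486  -0.1323  0.0606] pin [ 0.52   -0.1575  0.0604]
s corners x-y-,x+y-,x+y+ [ 0.439  -0.1723  0.01  ] [ 0.6354 -0.1802  0.01  ] [0.6465 0.1317 0.01  ]
d corners x-y+,x+y-,x-y- [0.4476 0.1396 0.01  ] [ 0.6313 -0.1877  0.01  ] [ 0.434  -0.1787  0.01  ]
th -0.04005162726045087 o [0.54382825 0.04890802] res mm [[4.3, 4.6], [0.9, 4.7], [-0.9, -3.1], [0.1, -3.2], [-3.2, -2.8], [-0.7, -1.8], [-0.5, 1.6]]
local ball [ 0.17525894 -0.1510116 ] lev [-0.10723835 -0.27161977] pin [-0.01554437 -0.20719659]
pan target -0.7112178357863171
lever dir deg -123.4567286903739
handle end [0.418  0.0788] [0.5094 0.055 ] [0.429  0.0765] lens [0.6304 0.0288]
end -0.19318662830891595 0.12933011661697189
q -0.1957667133317123 0.11809675883553045
lens pan -0.1881716388498403 0.08887632023708691
block foot [0.6931 0.2055 0.01  ]
```

The crops confirm the target is the tan wooden ball at scene (300,279). Its bearing in the world frame is about -0.75 rad and the camera now looks along about -0.23, so the handle has to move left (+y). I'll push from its right side with the fingers shut and turned square to the final handle direction.

carry_out([
  [0.15, -0.95, 0, 0, 0, 0, 1],
  [0.15, -0.95, 0, 0, 0, 0, 1],
  [0.15, -0.95, 0, 0, 0, 0, 1],
  [0.15, -0.95, 0, 0, 0, 0, 1],
  [0.15, -0.95, 0, 0, 0, 0, 1],
  [0, 0, 0, 0, 0, 1, 1],
  [0, 0, 0, 0, 0, 1, 1],
  [0, 0, 0, 0, 0, 1, 1],
])

```text
time_s: 1.1
tool_pos: [0.4348, 0.03, 0.2312]
ee_rot: [-2.495, -1.909, 0.0]
wrist_force: [0.8, 0.3, -0.3]
finger_gap: -0.0002
```

carry_out([
  [0, 0, 0, 0, 0, 1, 1],
  [0, 0, 0, 0, 0, 1, 1],
  [0, 0, 0, 0, 0, 1, 1],
  [0, 0, 0, 0, 0, 1, 1],
  [0, 0, 0, 0, 0, 1, 1],
  [0, 0, 0, 0, 0, 0.6, 1],
  [0, 0, 0, 0, 0, 0, 1],
])

```text
time_s: 1.98
tool_pos: [0.4349, 0.03, 0.2312]
ee_rot: [-2.881, -1.253, 0.0]
wrist_force: [0.2, -0.2, -0.1]
finger_gap: 0.0002
```

```bash
cat > g.py <<'E'
from h import *
import sys
from scipy.spatial.transform import Rotation as Ro
def to(p):
    st=read_state();R=Ro.from_rotvec(st['ee_rot']).as_matrix()
    print('t',st['time_s'],'tcp',st['tool_pos'].round(4),'F',st['wrist_force'].round(1),'x-axis',R[:,0].round(3),'units',(R.T@(np.array(p)-st['tool_pos'])/.04).round(3))
if __name__=='__main__': to([float(a) for a in sys.argv[1:4]])
E
python3 g.py .4534 .1059 .105
```

```text
t 1.975 tcp [0.4349 0.03   0.2312] F [ 0.2 -0.2 -0.1] x-axis [ 0.682  0.732 -0.   ] units [ 1.705 -0.954  3.154]
```

carry_out([
  [0, 0, 0.8, 0, 0, 0, 1],
  [0, 0, 0.8, 0, 0, 0, 1],
  [0, 0, 0.8, 0, 0, 0, 1],
  [0, 0, 0.75, 0, 0, 0, 1],
  [0, 0, 0, 0, 0, 0, 1],
])

```text
time_s: 2.6
tool_pos: [0.4338, 0.0301, 0.104]
ee_rot: [-2.879, -1.254, 0.005]
wrist_force: [0.2, -0.0, 0.1]
finger_gap: -0.0
```

carry_out([
  [0.2, -0.12, 0, 0, 0, 0, 1],
  [0.2, -0.12, 0, 0, 0, 0, 1],
  [0.2, -0.12, 0, 0, 0, 0, 1],
  [0.2, -0.12, 0, 0, 0, 0, 1],
  [0.2, -0.12, 0, 0, 0, 0, 1],
  [0.2, -0.12, 0, 0, 0, 0, 1],
  [0.2, -0.12, 0, 0, 0, 0, 1],
  [0.15, -0.11, 0, 0, 0, 0, 1],
])

```text
time_s: 3.6
tool_pos: [0.4495, 0.1019, 0.1052]
ee_rot: [-2.881, -1.253, 0.0]
wrist_force: [1.0, -3.7, -0.1]
finger_gap: 0.0002
```

```bash
python3 g.py .4534 .1059 .105; python3 -c "
from h import *
snap('scene','s1');snap('side','d1')
a=cv2.imread('pics/s1.png')[180:350,180:440];b=cv2.imread('pics/d1.png')[150:350,235:445]
f=lambda i,w,h:cv2.convertScaleAbs(cv2.resize(i,(w,h),interpolation=cv2.INTER_CUBIC),alpha=1.5)
cv2.imwrite('pics/c1.png',np.hstack([f(a,459,300),f(b,315,300)]))
cv2.imwrite('pics/s1c.png',f(cv2.imread('pics/s1.png')[170:310,240:380],560,560))
"
```

```text
t 3.6 tcp [0.4495 0.1019 0.1052] F [ 1.  -3.7 -0.1] x-axis [ 0.682  0.731 -0.   ] units [0.141 0.003 0.005]
```

View pics/c1.png

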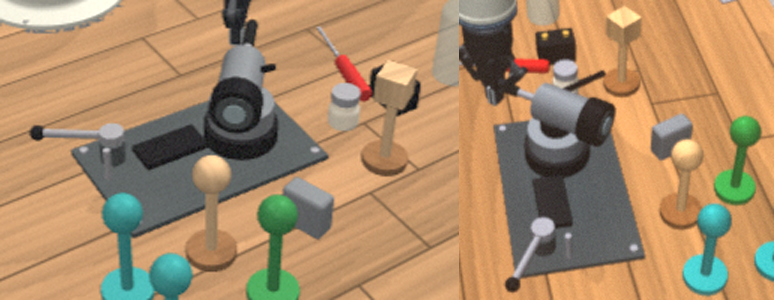

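The scene crop shows the head turned towards the tan ball, with the lens at about scene (312,244). The handle is still against the finger. Next I'll measure the pan from the lens disc.

```bash
cat > p.py <<'E'
from h import *
import sys
f=sys.argv[1]; u0,v0=float(sys.argv[2]),float(sys.argv[3])
s=load(f);F=np.load('f.npz');R,o,ball=F['R'],F['o'],F['ball']
im=s['image'][int(v0)-25:int(v0)+25,int(u0)-25:int(u0)+25].astype(np.uint8)
g=cv2.cvtColor(im,cv2.COLOR_RGB2GRAY); 
_,m=cv2.threshold(g,int(sys.argv[4]) if len(sys.argv)>4 else 55,255,0)
n,lab,st,c=cv2.connectedComponentsWithStats(m,connectivity=4)
k=lab[25,25];uv=c[k]+[int(u0)-25,int(v0)-25];print('lens px',uv,'area',st[k])
p=plane(s,*uv,.125)[:2];v=p-o;print('lens',p,'r',np.hypot(*v),'dir',np.arctan2(v[1],v[0]))
w=ball[:2]-o;print('target dir',np.arctan2(w[1],w[0]),'dir lens->ball',np.arctan2(*(ball[:2]-p)[::-1]))
E
python3 p.py s1 312.5 244;python3 p.py s0 330 243
```

```text
lens px [312.14285714 244.25      ] area [ 19  20  13  11 112]
lens [ 0.6107 -0.009 ] r 0.08845998924449379 dir -0.7136849532048836
target dir -0.751269463046768 dir lens->ball -0.7745182761906162
lens px [329.82524272 243.27184466] area [ 19  20  13  11 103]
lens [0.63   0.0286] r 0.08853240145473015 dir -0.23144596604005
target dir -0.751269463046768 dir lens->ball -1.0285619464842584
```

carry_out([
  [0.06, 0, 0, 0, 0, 0, 1],
  [0.06, 0, 0, 0, 0, 0, 1],
  [0, 0, 0, 0, 0, 0, 1],
  [-0.5, 0, 0, 0, 0, 0, 1],
  [-0.8, 0, 0, 0, 0, 0, 1],
  [-0.7, 0, 0, 0, 0, 0, 1],
  [0, 0, 0, 0, 0, 0, 1],
])

```text
time_s: 4.58
tool_pos: [0.3974, 0.0454, 0.1054]
ee_rot: [-2.882, -1.25, 0.0]
wrist_force: [0.8, -1.0, 0.2]
finger_gap: -0.0002
```

carry_out([
  [0, 0, -0.8, 0, 0, 0, 1],
  [0, 0, -0.8, 0, 0, 0, 1],
  [0, 0, -0.8, 0, 0, 0, 1],
  [0, 0, -0.8, 0, 0, 0, 1],
  [-0.9, 0, 0, 0, 0, 0, 1],
  [-0.9, 0, 0, 0, 0, 0, 1],
  [0, 0, 0, 0, 0, 0, 1],
])

```text
time_s: 5.45
tool_pos: [0.3486, -0.0072, 0.2336]
ee_rot: [2.882, 1.25, 0.001]
wrist_force: [0.1, 0.2, 0.2]
finger_gap: -0.0001
```

```bash
python3 -c "
from h import *
s=snap('scene','s2');snap('side','d2')
f=lambda i:cv2.convertScaleAbs(cv2.resize(i,None,fx=4,fy=4,interpolation=cv2.INTER_CUBIC),alpha=1.6)
a=cv2.imread('pics/s2.png')[190:300,255:350];b=cv2.imread('pics/d2.png')[180:290,240:340]
cv2.imwrite('pics/c2.png',np.hstack([f(a),f(b)]))"
python3 p.py s2 311 244; python3 g.py .4258 -.2182 .04
```

```text
lens px [310.74336283 244.05309735] area [ 19  20  13  11 113]
lens [ 0.6083 -0.0114] r 0.08828172968664116 dir -0.7520419153805247
target dir -0.751269463046768 dir lens->ball -0.7507927947691589
t 5.55 tcp [ 0.3501 -0.0064  0.2337] F [-0.1 -0.3  1.1] x-axis [0.683 0.731 0.001] units [-2.582  4.993  4.845]
```

View pics/c2.png

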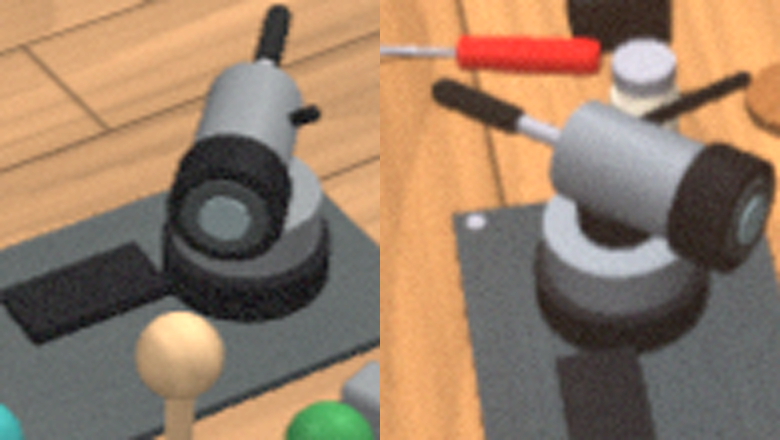

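```bash
python3 -c "
from h import *
an=lambda a,b:round(float(np.arctan2(*(b-a)[:2][::-1])),4)
F=np.load('f.npz');o=F['o']
for f,h,l,b in(('s2',(324.8,194.3),(310.74,244.05),(300,278.7)),('d2',(255.5,203.3),(333,233.5),(387.3,253.3))):
  s=load(f);H=plane(s,*h,.125);L=plane(s,*l,.125);B=plane(s,*b,.1405)
  print(f,H,L,B,'h->l',an(H,L),'l->b',an(L,B),'h->b',an(H,B),'h->o',an(H[:2],o))
"
```

```text
s2 [0.4516 0.1361 0.125 ] [ 0.6083 -0.0114  0.125 ] [ 0.7122 -0.1077  0.1405] h->l -0.7552 l->b -0.7475 h->b -0.7521 h->o -0.7573
d2 [0.449  0.1317 0.125 ] [ 0.6121 -0.0103  0.125 ] [ 0.7128 -0.1105  0.1405] h->l -0.7164 l->b -0.7829 h->b -0.7427 h->o -0.7177
```

The scene view agrees to within 0.01 rad, but the coarser side view hints it may be 0.02–0.03 short. I'll check from above with the wrist camera.

carry_out([
  [0, 0, -0.8, 0, 0, 0, 1],
  [0.6, 0.6, -0.7, 0, 0, 0, 1],
  [0.6, 0.6, -0.7, 0, 0, 0, 1],
  [0.6, 0.6, -0.7, 0, 0, 0, 1],
  [0.6, 0.6, -0.7, 0, 0, 0, 1],
  [0.5, 0.5, -0.6, 0, 0, 0, 1],
  [0, 0, 0, 0, 0, 0, 1],
])

```text
time_s: 6.42
tool_pos: [0.5158, 0.0002, 0.4022]
ee_rot: [2.879, 1.254, 0.004]
wrist_force: [0.2, 0.5, -0.2]
finger_gap: -0.0002
```

```bash
python3 -c "
from h import *
s=snap('wrist','w3');F=np.load('f.npz');print(proj(s,[*F['o'],.125]),proj(s,F['ball']),ray(s,320,240))"
```

```text
[309.7 153. ] [507.6 154.1] (array([0.5637217 , 0.05232073, 0.54506233]), array([-0.19497768, -0.21059606, -0.95797148]))
```

View pics/w3.png

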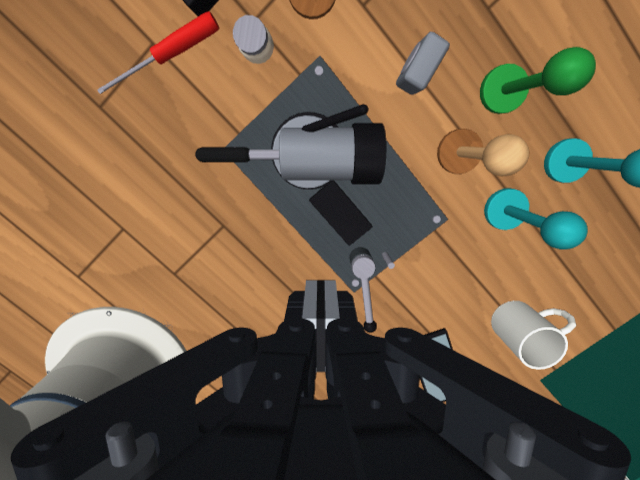

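The wrist view from above puts the handle (197,154), the hood (370,153) and the tan ball (506,154) on one line. A quick number to confirm, along with the lever geometry.

```bash
python3 -c "
from h import *
s=load('w3');g=cv2.cvtColor(s['image'],cv2.COLOR_RGB2GRAY).astype(int)
im=s['image'].astype(int)
nb=(im[:,:,0]-im[:,:,2])<25
def mid(x,lo,hi,m):
  r=[y for y in range(lo,hi) if m[y,x]];return (r[0]+r[-1])/2,len(r)
for x in (202,212,222,232,242): print(x,mid(x,138,172,nb),end=' ')
print()
dk=g<45
for x in (358,364,370,376,382): print(x,mid(x,110,195,dk),end=' ')
hsv=im[135:180,484:530];m=((hsv[:,:,0]>150)&(hsv[:,:,0]-hsv[:,:,2]>50)).astype(np.uint8)
print('lev',plane(s,370,327,.054),'hub',plane(s,363,266,.062),'pin',plane(s,383,252,.062),'ball',plane(s,506.5,154.5,.14))
an=lambda a,b:round(float(np.arctan2(*(b-a)[:2][::-1])),4)
H=plane(s,200,154.5,.125);N=plane(s,370,153.2,.125);B=plane(s,506.5,154.5,.1405)
print(H,N,B,an(H,N),an(N,B),an(H,B))
"; python3 g.py .46 -.24 .2
```

```text
202 (154.5, 14) 212 (154.5, 14) 222 (154.5, 14) 232 (150.5, 22) 242 (154.5, 34) 
358 (146.5, 68) 364 (146.5, 66) 370 (153.0, 61) 376 (153.5, 60) 382 (151.0, 55) lev [ 0.4223 -0.2209  0.054 ] hub [ 0.4853 -0.1291  0.062 ] pin [ 0.5222 -0.1326  0.062 ] ball [ 0.7119 -0.1088  0.14  ]
[0.4454 0.138  0.125 ] [ 0.5972 -0.0009  0.125 ] [ 0.7117 -0.1086  0.1405] -0.7411 -0.7548 -0.747
t 6.475 tcp [5.142e-01 2.000e-04 4.011e-01] F [-1.3 -0.3 -0.3] x-axis [0.681 0.732 0.   ] units [-5.32   3.096  5.026]
```

The three views agree with the ball's bearing: handle→hood→ball is about -0.745 against -0.75, under half a degree off. Now the lever. I'll compute waypoints around the pivot with the current tool orientation, which is already nearly square to the closed lever.

```bash
cat > l.py <<'E'
from h import *
from scipy.spatial.transform import Rotation as Ro
st=read_state();R=Ro.from_rotvec(st['ee_rot']).as_matrix();c=st['tool_pos']
F=np.load('f.npz');p=F['R']@[-.05,-.185]+F['o'];th=np.degrees(np.arctan2(F['R'][1,0],F['R'][0,0]))
print('p',p,'mug',plane(load('s0'),155,352,0))
for a,d in((-124,.045),(-124,.02),(-112,.018),(-99,.018),(-86,.018),(-73,.018),(-60,.018),(-50,.018),(-44,.017),(-44,.012)):
    A=np.radians(a+th);q=p+.078*np.array([np.cos(A),np.sin(A)])-d*np.array([-np.sin(A),np.cos(A)])
    q=np.array([*q,.035]);print(a,d,q.round(4),(R.T@(q-c)/.04).round(2));c=q
E
python3 l.py
```

```text
p [ 0.48646078 -0.13394157] mug [ 0.6131 -0.4205  0.    ]
-124 0.045 [ 0.404  -0.1702  0.035 ] [-5.    0.88  9.15]
-124 0.02 [ 0.4242 -0.185   0.035 ] [0.07 0.62 0.  ]
-112 0.018 [ 0.438  -0.1976  0.035 ] [0.   0.47 0.  ]
-99 0.018 [ 0.4535 -0.2069  0.035 ] [0.1  0.44 0.  ]
-86 0.018 [ 0.4708 -0.2124  0.035 ] [0.19 0.41 0.  ]
-73 0.018 [ 0.4889 -0.214   0.035 ] [0.28 0.36 0.  ]
-60 0.018 [ 0.5068 -0.2114  0.035 ] [0.35 0.28 0.  ]
-50 0.018 [ 0.5199 -0.2067  0.035 ] [0.31 0.16 0.  ]
-44 0.017 [ 0.5281 -0.2021  0.035 ] [0.22 0.07 0.  ]
-44 0.012 [ 0.5317 -0.1986  0.035 ] [0.12 0.01 0.  ]
```

carry_out([
  [-0.9, 0.15, 0, 0, 0, 0, 1],
  [-0.9, 0.15, 0, 0, 0, 0, 1],
  [-0.9, 0.15, 0, 0, 0, 0, 1],
  [-0.9, 0.15, 0, 0, 0, 0, 1],
  [-0.8, 0.15, 0, 0, 0, 0, 1],
  [-0.6, 0.13, 0, 0, 0, 0, 1],
  [0, 0, 0.8, 0, 0, 0, 1],
  [0, 0, 0.8, 0, 0, 0, 1],
])

```text
time_s: 7.48
tool_pos: [0.4017, -0.1705, 0.3359]
ee_rot: [-2.881, -1.252, -0.0]
wrist_force: [-0.2, 0.1, -0.4]
finger_gap: -0.0002
```

carry_out([
  [0, 0, 1, 0, 0, 0, 1],
  [0, 0, 1, 0, 0, 0, 1],
  [0, 0, 1, 0, 0, 0, 1],
  [0, 0, 1, 0, 0, 0, 1],
  [0, 0, 1, 0, 0, 0, 1],
  [0, 0, 0.8, 0, 0, 0, 1],
  [0, 0, 0, 0, 0, 0, 1],
])

```text
time_s: 8.35
tool_pos: [0.4006, -0.1696, 0.1037]
ee_rot: [-2.877, -1.251, 0.004]
wrist_force: [0.0, -0.1, 0.3]
finger_gap: -0.0002
```

```bash
python3 l.py | head -3; python3 g.py .404 -.1702 .035
```

```text
p [ 0.48646078 -0.13394157] mug [ 0.6131 -0.4205  0.    ]
-124 0.045 [ 0.404  -0.1702  0.035 ] [0.05 0.08 1.72]
-124 0.02 [ 0.4242 -0.185   0.035 ] [ 0.07  0.62 -0.  ]
t 8.35 tcp [ 0.4006 -0.1696  0.1037] F [ 0.  -0.1  0.3] x-axis [ 0.682  0.732 -0.001] units [0.048 0.082 1.717]
```

carry_out([
  [0, 0, 0.9, 0, 0, 0, 1],
  [0, 0, 0.8, 0, 0, 0, 1],
  [0, 0, 0, 0, 0, 0, 1],
  [0.06, 0.35, 0, 0, 0, 0, 1],
  [0.06, 0.35, 0, 0, 0, 0, 1],
  [0, 0.24, 0, 0, 0, 0, 1],
  [0, 0.23, 0, 0, 0, 0, 1],
  [0, 0, 0, 0, 0, 0, 1],
])

```text
time_s: 9.35
tool_pos: [0.4405, -0.2, 0.0374]
ee_rot: [2.881, 1.252, 0.001]
wrist_force: [-1.1, -0.3, -0.9]
finger_gap: -0.0002
```

carry_out([
  [0.05, 0.22, 0, 0, 0, 0, 1],
  [0.05, 0.22, 0, 0, 0, 0, 1],
  [0.09, 0.2, 0, 0, 0, 0, 1],
  [0.1, 0.2, 0, 0, 0, 0, 1],
  [0.14, 0.18, 0, 0, 0, 0, 1],
  [0.14, 0.18, 0, 0, 0, 0, 1],
  [0.17, 0.14, 0, 0, 0, 0, 1],
  [0.18, 0.14, 0, 0, 0, 0, 1],
])

```text
time_s: 10.35
tool_pos: [0.5089, -0.2127, 0.0373]
ee_rot: [-2.881, -1.253, 0.0]
wrist_force: [-1.0, -0.0, 0.0]
finger_gap: 0.0
```

```bash
python3 g.py .5281 -.2021 .035
```

```text
t 10.35 tcp [ 0.5089 -0.2127  0.0373] F [-1. -0.  0.] x-axis [ 0.682  0.731 -0.   ] units [0.521 0.172 0.057]
```

carry_out([
  [0.15, 0.08, 0, 0, 0, 0, 1],
  [0.15, 0.06, 0, 0, 0, 0, 1],
  [0.12, 0.03, 0, 0, 0, 0, 1],
  [0.06, 0, 0, 0, 0, 0, 1],
  [0, 0, 0, 0, 0, 0, 1],
])

```text
time_s: 10.98
tool_pos: [0.5266, -0.2034, 0.0374]
ee_rot: [2.881, 1.253, 0.0]
wrist_force: [0.1, 0.4, -0.2]
finger_gap: -0.0003
```

carry_out([
  [0.05, 0, 0, 0, 0, 0, 1],
  [0, 0, 0, 0, 0, 0, 1],
])

```text
time_s: 11.22
tool_pos: [0.5277, -0.2021, 0.0373]
ee_rot: [2.881, 1.253, -0.0]
wrist_force: [-0.2, -1.9, 0.5]
finger_gap: 0.0001
```

carry_out([
  [0.05, 0, 0, 0, 0, 0, 1],
  [0, 0, 0, 0, 0, 0, 1],
])

```text
time_s: 11.48
tool_pos: [0.5282, -0.2016, 0.0373]
ee_rot: [2.88, 1.253, -0.003]
wrist_force: [-10.6, -15.7, 3.2]
finger_gap: -0.0001
```

The force jumped to 19 N right at the predicted closed position, so the lever is against its stop. Now I'll back off, lift and check.

carry_out([
  [-0.3, 0, 0, 0, 0, 0, 1],
  [-0.6, 0, 0, 0, 0, 0, 1],
  [0, 0, -0.8, 0, 0, 0, 1],
  [0, 0, -0.9, 0, 0, 0, 1],
  [0, 0, -0.9, 0, 0, 0, 1],
  [0, 0, -0.9, 0, 0, 0, 1],
  [0, 0, -0.9, 0, 0, 0, 1],
  [0, 0, -0.9, 0, 0, 0, 1],
])

```text
time_s: 12.48
tool_pos: [0.5041, -0.2267, 0.2505]
ee_rot: [-2.881, -1.252, -0.0]
wrist_force: [-0.0, 0.6, 0.5]
finger_gap: -0.0001
```

carry_out([
  [0, 0, -0.9, 0, 0, 0, 1],
  [-0.8, -0.6, -0.9, 0, 0, 0, 1],
  [-0.8, -0.6, -0.9, 0, 0, 0, 1],
  [-0.8, -0.6, 0, 0, 0, 0, 1],
  [0, -0.9, 0, 0, 0, 0, 1],
  [0, 0, 0, 0, 0, 0, 1],
])

```text
time_s: 13.22
tool_pos: [0.3583, -0.2222, 0.3575]
ee_rot: [-2.881, -1.252, -0.0]
wrist_force: [-0.3, -0.0, -0.1]
finger_gap: 0.0
```

```bash
python3 -c "
from h import *
s=snap('scene','s4');d=snap('side','d4');F=np.load('f.npz')
p=F['R']@[-.05,-.185]+F['o'];th=np.arctan2(F['R'][1,0],F['R'][0,0])
for a in (-44,):
  A=np.radians(a)+th;q=[*(p+.105*np.array([np.cos(A),np.sin(A)])),.054];print('pred end',proj(s,q),proj(d,q))
f=lambda i,w,h:cv2.convertScaleAbs(cv2.resize(i,(w,h),interpolation=cv2.INTER_CUBIC),alpha=1.5)
a=cv2.imread('pics/s4.png')[180:390,150:440];b=cv2.imread('pics/d4.png')[170:380,235:475]
cv2.imwrite('pics/c4.png',np.hstack([f(a,435,315),f(b,360,315)]))
x=cv2.absdiff(cv2.imread('pics/s2.png'),cv2.imread('pics/s4.png')).max(2)[215:400,90:470];n,l,st,c=cv2.connectedComponentsWithStats((x>40).astype(np.uint8));print([(r[0]+90,r[1]+215,*r[2:]) for r in st[1:].tolist() if r[4]>8])
"; python3 p.py s4 311 244
```

```text
pred end [228.3 284.6] [329.9 324.2]
[(197, 251, 39, 9, 162), (225, 260, 17, 29, 136)]
lens px [310.73873874 244.11711712] area [ 19  20  13  11 111]
lens [ 0.6085 -0.0116] r 0.08856441556508435 dir -0.75214842341963
target dir -0.751269463046768 dir lens->ball -0.7507242562839281
```

View pics/c4.png

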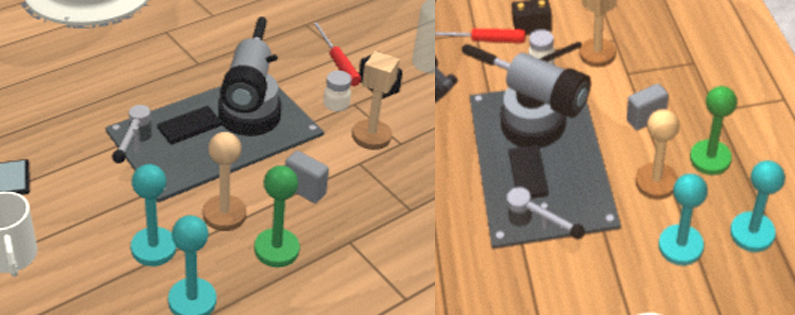

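The lever end is at scene (229,284) and side (330,324), against closed-stop predictions of (228,285) and (330,324). The lens is unchanged, and only the lever differs between the before and after pictures. Handing in.

```bash
python3 -c "
from h import *
print(order.close_job())"
```

```text
the job is handed in; nothing more can be done
None
```

Both pushes are done and the job is handed in, at about 13 s of the 72 s allowed. I pushed the pan handle left until the camera looked at the tan wooden ball stand, then swung the lock lever round to its closed stop and lifted clear.

**Camera aim:** After locking, the scene camera puts the lens direction at -0.752 rad, against -0.751 rad to the ball. A wrist view from above, taken before locking, had the handle, hood and ball on one line to within about 0.01 rad. The side camera disagreed, suggesting the aim was about 0.02–0.03 rad short. I trusted the other two because my pixel picks in the side view were coarse.

**Lock lever:** The wrist force rose to about 19 N where I expected the stop. The lever end then sat within 1 pixel of its predicted closed position in both views.

**Other objects:** Comparing scene pictures from before and after the lever push, only the lever had changed in the area around the stand. For the earlier handle push I only checked by eye, and nothing looked moved.

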